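# Refit the missing wheel on an upturned stores dolly

## Task

The dolly lying upside down on the bench is missing one wheel. Thread the white spacer and then the wheel from the blue kit tray onto its bare stub axle, pushed up snug against each other and the bracket with no gap left, then push the red end cap on over the axle's end, open side first, until it is flush with the hub, and let go. Leave the steel coupling and everything else on the bench and the dolly where it is.

Things in the scene. Friction and masses are not known exactly. Their poses are not given: they have to be found in the camera images.
- dolly: Upturned crate dolly, fixed: plywood deck with a blue rim 48 mm high, four galvanised bracket plates standing on it, three wheels already fitted (tops 170 mm high). Origin: on the bench straight below the root of the bare axle. x runs along the deck (deck x -80 to +420 mm, y +8 to +368 mm), y from the bare axle inwards over the deck, z up. The bare axle points along -y.
- axle_root (a point): Root of the bare axle, on its centre line at the bracket's outer face, 120 mm above the bench; axes as the dolly's. The steel axle, 16 mm thick, stands out 75 mm along -y, its last 6 mm tapered to 9 mm. The bracket plate, 50 mm wide (x), ends 22 mm above the centre line. Home y of the centres in this frame: spacer -8, wheel -35, end cap -68 mm.
- axle_tip (a point): Free end of the bare axle, on its centre line; axes as the dolly's.
- kit_tray: Blue kit tray, fixed, 130 mm (x) by 340 mm (y), rim 12 mm high; origin under its centre. On a grey two-strip rail along y at x = 0, 23 mm high, lie spacer, end cap and coupling in any order at y = 5, 65 and 125 mm, bores along y. At y = -110 mm the wheel stands on its tread, bore along y, between grey cheeks 40 mm high (outer faces 49 mm apart) and end chocks 24 mm high.
- spacer_center (a point): Centre of the white nylon spacer, a tube 32 mm in outer diameter, 16 mm long, bore 19 mm, 20 g. Its own y axis is the bore. It lies on the rail with its centre about 37 mm above the bench.
- wheel_center (a point): Centre of the wheel: black rubber tyre 100 mm in diameter, 30 mm wide (radius 38 to 50 mm), thinner grey disc inside it, hub 40 mm in diameter and 38 mm long (4 mm proud of the tyre on each side), bore 19 mm right through, about 240 g, both sides alike. Its own y axis is the bore. Starts about 54 mm above the bench.
- end_cap_center (a point): Centre of the red end cap, 32 mm in outer diameter and 28 mm long, 20 g; a blind bore 19 mm wide and 23 mm deep opens at its +y end (y = +14 mm), the closed, bevelled end is at y = -14 mm. Its own y axis is the bore. It lies on the rail with its centre about 37 mm above the bench and its open end towards the tray's +y.
- coupling_center (a point): Centre of the dark steel pipe coupling, a tube 32 mm in outer diameter, 36 mm long, bore 23 mm, lying on the same rail. Not part of the job.
- elbow_a: Dark pipe elbow, about 70 mm, loose on the bench; bystander. Origin under its corner.
- elbow_b: A second dark pipe elbow, as the first; bystander.
- junction_box: Closed galvanised junction box, 94 x 94 x 53 mm, on the bench; bystander. Origin under its centre.
- grease_tin: Green tin, 64 mm in diameter, 55 mm high, standing on the upturned deck inside the rim; bystander. Origin under its centre.
- spanner: Steel spanner 180 mm long lying flat on the upturned deck; bystander. Origin under its middle.

How it is judged:
By the outcome, as a careful person would: the job done as asked, in the order asked, and still so for the second after the job is handed in, with the robot touching nothing.
It also fails if it takes over 72 s, if anything falls off the work surface, if the arm or the gripper's body presses on something with over 40 N, if the wrist force passes 120 N, or if a joint passes its speed limit or range.

## Robot

A 6-joint arm with a two-finger parallel gripper is mounted at the origin on the work surface. World frame = base frame: x ahead of the robot, y to its left, z up, the work surface at z = 0. Lengths are in m, angles in degrees, forces in N, time in s.
With the tool pointing down it reaches from about 0.375 to 0.9 m from the base axis. Payload 3.1 kg.
Tool frame: the origin (TCP) lies between the finger pads; the fingertips stand 19 mm ahead of it and the grasp point (between the pads) is the TCP; z points along the fingers, x is the direction in which the jaws open and shut, and the axes are right-handed (so a half turn about z gives the same grasp; the last joint's range is limited). The gripper opens to 87 mm and grips with 3 to 60 N. Pads are 19 mm wide; open, the fingers measure 117 mm over their backs; the gripper's body (75 mm by 190 mm) begins 51 mm behind the grasp point.
Start: joints at [-74.914, 30.224, 82.088, -0, 67.689, -10.227], TCP at [0.267, -0.565, 0.242] pointing down, gripper open.
Joint ranges: [-176.69, 176.69], [-43.24, 126.21], [12.49, 139.97], [-82, 262], [0, 151.66], [-163.58, 163.58]. Speed limits (degrees/s): [159.86, 159.86, 180, 180, 180, 180].

## Interface

Orientations are given as a 3x3 rotation matrix whose columns are the frame's x, y, z axes.
In Python, from rig import read_state, capture, camera_info, hand_in, spot_in, silhouettes gives the robot as it stands.
- The arm moves only by the shell command python3 -m jog 'ROWS'. ROWS is text: rows parted by semicolons, each of 7 numbers parted by spaces: the shift along the tool's x, y, z in m, then the turn, a rotation vector about the tool's x, y, z in degrees, then the opening, from 0 (shut) to 1 (fully open). A call has 1 to 8 rows; each row is the pose to reach, as a shift and turn from the pose commanded when the call began, along the tool's axes at that moment; what a row does not reach only later rows make up. A row lasts 1/8 s, in which the tool goes at most 62.5 mm and 10.7 degrees, less where a joint would pass 70% of its speed; a pose out of reach is approached as far as the arm can. A call with a gripper value outside its range is refused whole. The fingers move at their own pace and stop on an object; the grip force is fixed at half the most. Time passes only in rows, so rows that repeat a pose let the fingers close. It gives the time, the measured TCP pose, the force and the opening at its end, in the units of the state.
- read_state(): the state, without advancing time (a new reading comes with each control period).
- capture(name): name is "side" or "top"; returns (picture, depth): 420x560x3 uint8, red, green, blue; 420x560 float32, m along the optical axis (not along the pixel's ray), 0 where there is no reading.
- camera_info(name): a dict with "vfov" (degrees; the focal length in pixels is half the picture's height over the tangent of half this angle, whatever the lens; pixels are square), "cx", "cy" (the principal point, pixels), "dist" ([k1, k2, p1, p2, k3] as OpenCV has them; the pictures are not rectified), "R" (3x3) and "t" (3): a world point X has camera coordinates R X + t. Camera axes: x right, y down, z forward; pixel columns grow to the right and rows downward; lengths in m; the calibration is good to about 2 mm. A picture is of the moment at which its call begins. camera_info takes no time and is no camera call.
- hand_in(): hands the job in, once; it reports no verdict.
Trained networks look in the newest picture that a camera, given by its name, has taken for a name from the list of things; names that differ only in an ending like _2 or _b are one class to them, and where a whole thing is asked for, a point or a joint stands for the part that bears it (a point fixed in the world has none). Each returns a list of dicts, best first, with "score" (0 to 1); they miss things now and then, are a little off and sometimes report something else, mostly with a low value. They report only what shows in the picture. A call takes as long as a camera call.
- spot_in(label, camera): "centre" ([x, y, z] in m, in world coordinates, good to about 4 mm: the middle of the surface that is visible of it).
- silhouettes(label, camera): "region" (420x560 bool, what is visible of it).
The state is a dict: "time_s": time; "joint_positions": joint angles; "qvel": joint speeds; "tau": joint torques, N m; "position": TCP position; "tcp_rot": TCP orientation; "force": force on the tool from outside, world axes, zero at the start; "moment": the same for the moment, N m; "opening": opening from 0.0 (shut) to 1.0 (fully open).
Only numpy, scipy, OpenCV 4.12 (cv2) and the standard library are available. Lean on these libraries where they do the work, as an engineer would, in place of code of your own. Each camera call takes 0.05 s, during which the arm holds its last target.

## Working session

There is one attempt and no reset: what is moved stays moved. The work goes in short steps, Python scripts to look and compute and a shell command to move; the robot and the scene stay as the last step left them, time stands still between calls to the robot, and variables do not carry over. Pictures are saved under pics/ and viewed, and the job is handed in when it is done.

```bash
ls; mkdir -p pics
python3 - <<'E'
from rig import *
import cv2,numpy as np
s=read_state();print(s)
for n in("side","top"):
    p,d=capture(n);cv2.imwrite(f"pics/{n}0.png",p[:,:,::-1]);np.savez(f"pics/{n}0.npz",p=p,d=d);print(n,camera_info(n))
for l in["dolly","axle_root","axle_tip","kit_tray","spacer_center","wheel_center","end_cap_center","coupling_center","junction_box"]:
  for n in("side","top"):
    print(l,n,[(round(q["score"],2),np.round(q["centre"],3)) for q in spot_in(l,n)[:3]])
E
```

```text
pics
{'time_s': 0.0, 'joint_positions': array([-7.49133883e+01,  3.02791211e+01,  8.21576562e+01,  1.58091009e-04,
        6.76880899e+01, -1.02301242e+01]), 'qvel': array([ 0.08368222,  0.00076694,  0.02019472,  0.03430871, -0.00997018,
       -0.00468265]), 'tau': array([-4.83154508e-04, -4.40045643e+01, -1.76588076e+01,  6.35617808e-02,
        5.83251624e-02, -1.68068264e-04]), 'position': array([ 0.26707828, -0.56428809,  0.24056287]), 'tcp_rot': array([[ 4.27620369e-01, -9.03958241e-01, -5.64772169e-04],
       [-9.03955874e-01, -4.27620564e-01,  2.10489235e-03],
       [-2.14424298e-03, -3.89565725e-04, -9.99997625e-01]]), 'force': array([ 0.28811938, -0.23185588,  0.29232387]), 'moment': array([ 0.02537155,  0.01027339, -0.01059812]), 'opening': 1.0006189983415108}
side {'vfov': 46.1266585674115, 'cx': 270.86833839715524, 'cy': 212.81900622120193, 'dist': array([0.00208478, 0.        , 0.        , 0.        , 0.        ]), 'R': array([[ 0.94031147, -0.33983107,  0.01814328],
       [-0.1636909 , -0.49838566, -0.85136186],
       [ 0.29836156,  0.79757544, -0.52426501]]), 't':
[... 1106 characters left out ...]
y([ 0.535, -0.19 ,  0.038])), (0.56, array([ 0.548, -0.366,  0.072]))]
wheel_center top [(0.75, array([ 0.549, -0.357,  0.089])), (0.69, array([ 0.467, -0.553,  0.033])), (0.26, array([ 0.719, -0.19 ,  0.053]))]
end_cap_center side [(0.42, array([ 0.526, -0.137,  0.048]))]
end_cap_center top [(0.38, array([ 0.532, -0.122,  0.048]))]
coupling_center side [(0.73, array([ 0.541, -0.251,  0.048])), (0.4, array([ 0.547, -0.371,  0.072])), (0.39, array([ 0.709, -0.207,  0.052]))]
coupling_center top [(0.47, array([ 0.544, -0.244,  0.052]))]
junction_box side [(0.69, array([ 0.71 , -0.208,  0.054]))]
junction_box top [(0.67, array([ 0.722, -0.186,  0.053])), (0.58, array([ 0.54 , -0.247,  0.05 ]))]
```

View pics/side0.png

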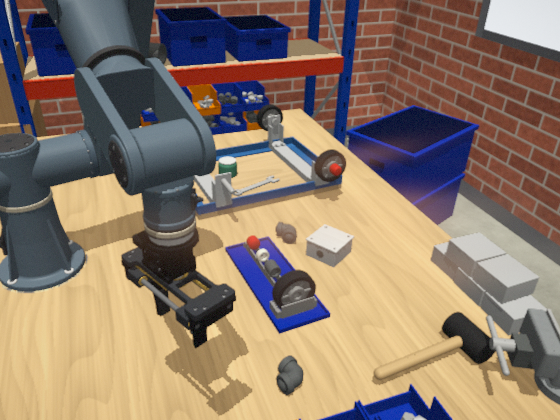

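View pics/top0.png

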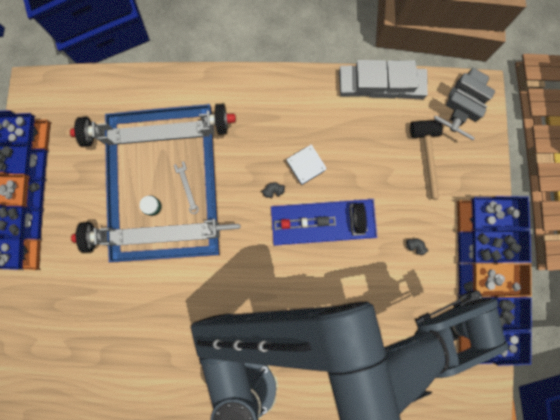

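The side view shows, on the rail, the red cap at (253,243), the white spacer at (264,255), the coupling at (272,268) and the wheel at (293,290). In the top view the bare axle ends at about (240,226). Next I'll measure them from the point clouds.

```bash
cat > h.py <<'E'
from rig import *
import cv2,numpy as np
def cloud(n,d):
    c=camera_info(n);f=d.shape[0]/2/np.tan(np.radians(c["vfov"]/2))
    K=np.array([[f,0,c["cx"]],[0,f,c["cy"]],[0,0,1]])
    v,u=np.mgrid[:d.shape[0],:d.shape[1]]
    q=cv2.undistortPoints(np.stack([u,v],-1).reshape(-1,1,2).astype(float),K,c["dist"]).reshape(*d.shape,2)
    P=np.dstack([q[...,0]*d,q[...,1]*d,d])
    X=(P-c["t"])@c["R"]
    X[d<=0]=np.nan
    return X
def proj(n,X):
    c=camera_info(n);f=210/np.tan(np.radians(c["vfov"]/2))
    K=np.array([[f,0,c["cx"]],[0,f,c["cy"]],[0,0,1]])
    return cv2.projectPoints(np.atleast_2d(X).astype(float),cv2.Rodrigues(c["R"])[0],c["t"],K,c["dist"])[0][:,0]
E
python3 - <<'E'
from h import *
for n in("side","top"):
    z=np.load(f"pics/{n}0.npz");X=cloud(n,z["d"]);p=z["p"].astype(int)
    r,g,b=p[...,0],p[...,1],p[...,2]
    box=(X[...,0]>.4)&(X[...,0]<.7)&(X[...,1]<-.05)&(X[...,1]>-.47)
    # bench height
    m=(X[...,0]>.5)&(X[...,0]<.8)&(X[...,1]<.0)&(X[...,1]>-.05)
    print(n,"bench z",np.nanmedian(X[m][:,2]))
    blue=box&(b>90)&(r<60)&(g<80)
    P=X[blue];P=P[P[:,2]<.02]
    hull=cv2.minAreaRect((P[:,:2]*1000).astype(np.float32));print("tray",len(P),hull)
    for nm,m in dict(red=box&(r>120)&(g<60),white=box&(r>170)&(g>170)&(b>170)&(X[...,2]>.03)&(X[...,1]<-.1)&(X[...,0]<.62)).items():
        Q=X[m];print(nm,len(Q),Q.mean(0).round(4),Q.min(0).round(4),Q.max(0).round(4))
    m=box&(X[...,2]>.06)&(X[...,1]<-.3);Q=X[m];print("wheel",len(Q),Q.mean(0).round(4),Q.min(0).round(4),Q.max(0).round(4))
    m=(X[...,2]>.10)&(X[...,2]<.14)&(X[...,1]<.06)&(X[...,1]>-.12)&(X[...,0]>.45)&(X[...,0]<.65);Q=X[m]
    o=np.argsort(Q[:,1]);print("axle");print(Q[o][:80:2].round(4) if n=="top" else Q[o][:80:3].round(4))
E
```

```text
side bench z 0.0014773417022222093
tray 1788 ((544.1771850585938, -274.70977783203125), (130.5635986328125, 296.2474365234375), 5.144564151763916)
red 3 [ 0.528  -0.141   0.0316] [ 0.5261 -0.144   0.0281] [ 0.5307 -0.1384  0.0337]
white 46 [ 0.5338 -0.1878  0.0501] [ 0.5225 -0.1978  0.0315] [ 0.5481 -0.1777  0.0561]
wheel 795 [ 0.5455 -0.3673  0.0846] [ 0.5013 -0.3811  0.0601] [ 0.603  -0.3449  0.1081]
axle
[[0.5118 0.0095 0.12  ]
 [0.5154 0.0116 0.1246]
 [0.5188 0.0135 0.1198]
 [0.5132 0.0141 0.1237]
 [0.5079 0.0153 0.1272]
 [0.5112 0.0173 0.1223]
 [0.5201 0.0177 0.1238]
 [0.5205 0.019  0.1262]
 [0.5154 0.0213 0.1291]
 [0.5071 0.0227 0.1298]
 [0.5074 0.0248 0.119 ]
 [0.5089 0.0292 0.1292]
 [0.5152 0.0305 0.1307]
 [0.5077 0.0359 0.1228]
 [0.5054 0.0384 0.1219]
 [0.506  0.0402 0.124 ]
 [0.5097 0.0425 0.1287]
 [0.5169 0.0473 0.1282]
 [0.5145 0.0493 0.1276]
 [0.5124 0.0519 0.1298]
 [0.5156 0.0529 0.1288]
 [0.5071 0.0546 0.1261]]
top bench z 0.0008608454451792914
tray 625 ((546.7044067382812, -252.05271911621094), (116.50849151611328, 328.0689392089844), 5.103194236755371)
red 50 [ 0.532
[... 511 characters left out ...]
21]
 [0.5185 0.0247 0.1306]
 [0.5098 0.0249 0.1265]
 [0.5183 0.0275 0.1326]
 [0.5126 0.0278 0.1284]
 [0.522  0.0285 0.124 ]
 [0.5126 0.0309 0.1278]
 [0.5099 0.0312 0.1236]
 [0.5094 0.0337 0.1288]
 [0.5156 0.0341 0.1272]
 [0.5219 0.0345 0.1246]
 [0.5122 0.0366 0.131 ]
 [0.5156 0.0371 0.1271]
 [0.5123 0.0398 0.1293]
 [0.5155 0.0401 0.1275]
 [0.51   0.0408 0.1199]
 [0.5182 0.0429 0.13  ]
 [0.5125 0.0432 0.1259]
 [0.5091 0.0457 0.1299]
 [0.5066 0.0464 0.123 ]
 [0.5216 0.0466 0.1247]
 [0.5151 0.0488 0.1305]
 [0.5092 0.049  0.1277]
 [0.5216 0.0497 0.125 ]
 [0.5089 0.0515 0.1317]
 [0.5122 0.0521 0.1275]
 [0.5068 0.0529 0.1192]
 [0.509  0.0549 0.1287]
 [0.5064 0.0555 0.1234]
 [0.5186 0.0559 0.123 ]]
```

Run:
```python
import cv2
a=cv2.imread("pics/side0.png")
cv2.imwrite("pics/s_ax.png",cv2.resize(a[150:350,180:340],None,fx=3.75,fy=3,interpolation=2))
a=cv2.imread("pics/top0.png")
cv2.imwrite("pics/t_ax.png",cv2.resize(a[190:260,190:390],None,fx=4,fy=4,interpolation=2))
```

```text
(no output)
```

View pics/s_ax.png

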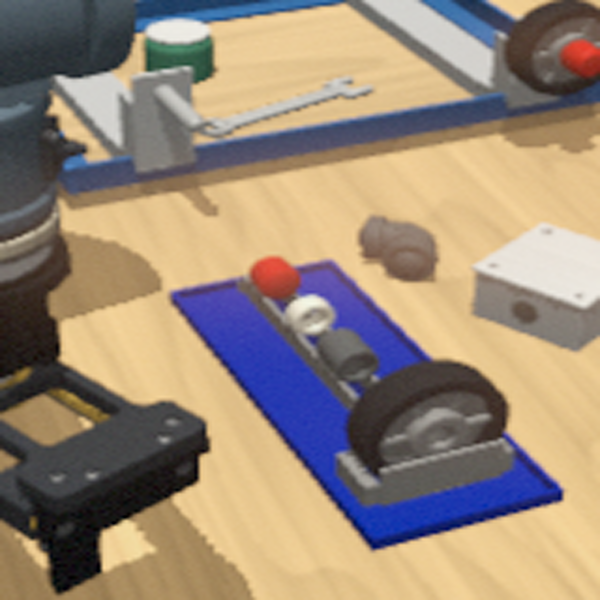

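Run:
```python
from h import *
from scipy.optimize import least_squares as L
def cyl(Q,R,x0):
    # axis: x=a+s*(y-y0), z=c+t*(y-y0)
    y0=Q[:,1].mean()
    def f(p):
        k=Q[:,1]-y0
        return (np.hypot(Q[:,0]-p[0]-p[1]*k,Q[:,2]-p[2]-p[3]*k)-R)*1000
    g=lambda p:np.r_[f(p),p[1]*0+0,]
    r=L(g,x0,loss="soft_l1");return y0,r.x
for n in("side","top"):
    z=np.load(f"pics/{n}0.npz");X=cloud(n,z["d"]);p=z["p"].astype(int)
    m=(X[...,2]>.105)&(X[...,2]<.14)&(X[...,1]<.078)&(X[...,1]>.015)&(X[...,0]>.49)&(X[...,0]<.54);Q=X[m]
    print(n,len(Q),"axle",cyl(Q,.008,[.515,0,.12,0]))
    yy=X[...,1][(X[...,2]>.105)&(X[...,2]<.14)&(abs(X[...,0]-.513)<.03)&(X[...,1]<.1)];print("tip",np.sort(yy)[:3])
    m=(X[...,2]>.142)&(X[...,2]<.175)&(X[...,1]<.5)&(X[...,1]>-.1)&(X[...,0]>.3);print("tops",X[m].min(0),X[m].max(0))
    # bracket band: dolly pts z 125..150 x 0.47..0.56 y .06...12
    m=(X[...,2]>.128)&(X[...,2]<.15)&(abs(X[...,0]-.513)<.04)&(X[...,1]<.13)&(X[...,1]>.06);Q=X[m];Q=Q[np.argsort(Q[:,1])];print("brk",len(Q),Q[:30].round(3).tolist())
    # rail objects: z>.03
    m=(X[...,2]>.033)&(X[...,2]<.065)&(abs(X[...,0]-.54)<.035)&(X[...,1]<-.09)&(X[...,1]>-.29);Q=X[m]
    print("rail",len(Q),Q.min(0).round(4),Q.max(0).round(4))
    print(cyl(Q,.016,[.54,0,.037,0]));
    h,e=np.histogram(Q[:,1],bins=np.arange(-.29,-.09,.004));print([(round(a,3),c) for a,c in zip(e,h)])
    # wheel tyre
    m=(X[...,2]>.045)&(X[...,2]<.12)&(abs(X[...,0]-.552)<.06)&(X[...,1]<-.32)&(X[...,1]>-.4);Q=X[m]
    T=Q[Q[:,2]>.098];print("wheel top",len(T),T.mean(0),T.min(0),T.max(0))
```

```text
side 77 axle (np.float64(0.045346321311111014), array([ 0.51267474, -0.09640093,  0.12151654,  0.01757182]))
tip [-0.75256261 -0.75191909 -0.75154353]
tops [0.48672479 0.06024356 0.14209558] [0.89410088 0.49315974 0.17272405]
brk 103 [[0.512, 0.06, 0.129], [0.509, 0.062, 0.129], [0.506, 0.063, 0.129], [0.507, 0.064, 0.131], [0.511, 0.067, 0.129], [0.506, 0.072, 0.131], [0.509, 0.073, 0.13], [0.507, 0.075, 0.132], [0.51, 0.076, 0.131], [0.501, 0.077, 0.129], [0.513, 0.077, 0.13], [0.505, 0.079, 0.13], [0.488, 0.08, 0.136], [0.491, 0.081, 0.141], [0.497, 0.081, 0.134], [0.485, 0.081, 0.136], [0.494, 0.082, 0.14], [0.485, 0.083, 0.131], [0.53, 0.083, 0.134], [0.489, 0.083, 0.144], [0.497, 0.084, 0.136], [0.486, 0.084, 0.138], [0.5, 0.084, 0.129], [0.491, 0.084, 0.13], [0.51, 0.084, 0.137], [0.51, 0.084, 0.14], [0.492, 0.084, 0.136], [0.495, 0.085, 0.129], [0.492, 0.085, 0.133], [0.495, 0.085, 0.132]]
rail 375 [ 0.5149 -0.2664  0.033 ] [ 0.559  -0.1105  0.0568]
(np.float64(-0.19334156252059445), array([ 0.53770138, -0.08326767,  0.03686163, -0.01093184]))
[(np.float64(-0.29), np.int64(0)
[... 4045 characters left out ...]
nt64(0)), (np.float64(-0.158), np.int64(0)), (np.float64(-0.154), np.int64(0)), (np.float64(-0.15), np.int64(0)), (np.float64(-0.146), np.int64(0)), (np.float64(-0.142), np.int64(7)), (np.float64(-0.138), np.int64(10)), (np.float64(-0.134), np.int64(10)), (np.float64(-0.13), np.int64(13)), (np.float64(-0.126), np.int64(16)), (np.float64(-0.122), np.int64(10)), (np.float64(-0.118), np.int64(10)), (np.float64(-0.114), np.int64(5)), (np.float64(-0.11), np.int64(0)), (np.float64(-0.106), np.int64(0)), (np.float64(-0.102), np.int64(0)), (np.float64(-0.098), np.int64(0))]
wheel top 144 [ 0.55477612 -0.361553    0.10328619] [ 0.52416726 -0.37590945  0.09815788] [ 0.58323921 -0.34687907  0.11443051]
```

Run:
```python
from h import *
for n in("side","top"):
    z=np.load(f"pics/{n}0.npz");X=cloud(n,z["d"]);p=z["p"].astype(int)
    reg=silhouettes("dolly",n)[0]["region"]
    m=(X[...,2]>.042)&(X[...,2]<.056)&(X[...,1]>.06)&(X[...,1]<.55)&(X[...,0]>.38)&(X[...,0]<1.0)&(p[...,2]>p[...,0]+25)
    Q=X[m];r=cv2.minAreaRect((Q[:,:2]*1000).astype(np.float32));print(n,len(Q),r)
    # front rim strip y outermost edge vs x
    xs=[];ys=[]
    for a in np.arange(.56,.9,.01):
        s=Q[(abs(Q[:,0]-a)<.006)&(Q[:,1]<.2)]
        if len(s)>2: xs.append(a);ys.append(s[:,1].min())
    if len(xs)>5:print("front rim",np.degrees(np.arctan(np.polyfit(xs,ys,1)[0])),np.polyval(np.polyfit(xs,ys,1),.51),len(xs))
    # bracket faces: front bracket points z .06-.14 at x .48-.54
    m=(X[...,2]>.06)&(X[...,2]<.140)&(abs(X[...,0]-.51)<.03)&(X[...,1]<.1)&(X[...,1]>.075);Q=X[m];print(len(Q),Q[:,0].min(),Q[:,0].max(),np.percentile(Q[:,1],[5,25,50]) if len(Q) else 0, np.polyfit(Q[:,0]-.51,Q[:,1],1))
    # red caps
    m=(p[...,0]>120)&(p[...,1]<60)&(X[...,1]>0)&(X[...,0]>.3)&(X[...,0]<1)&(X[...,2]>.09)&(X[...,2]<.15);Q=X[m];
    for lo in (0,.3):
        for xl in(.3,.7):
            s=Q[(Q[:,1]>lo)&(Q[:,1]<lo+.3)&(Q[:,0]>xl)&(Q[:,0]<xl+.4)]
            if len(s)>3:print("cap",s.mean(0),len(s))
```

```text
side 433 ((661.1317138671875, 288.1192626953125), (501.83294677734375, 369.4786376953125), 5.662680149078369)
front rim 5.512972975838274 0.09029396170298472 27
336 0.482287013038681 0.5323871683715323 [0.08153356 0.084796   0.0868365 ] [0.02377392 0.08727235]
cap [0.8514255  0.04118381 0.12200662] 58
top 619 ((662.505615234375, 287.4730224609375), (497.0387878417969, 361.4919738769531), 5.191019058227539)
front rim 5.206798445872397 0.09349057853470644 27
96 0.48461945420722996 0.5355814614799395 [0.07857294 0.08412949 0.0862267 ] [-0.03937379  0.08751602]
cap [0.84738676 0.04842246 0.13338747] 26
cap [0.46715487 0.52655657 0.13407631] 13
cap [0.80439015 0.55754808 0.13423964] 14
```

```bash
cat >> h.py <<'E'
from scipy.spatial.transform import Rotation as Ro
def down(h):
    a=np.radians(h);c,s=np.cos(a),np.sin(a)
    return np.array([[c,s,0],[s,-c,0],[0,0,-1.]])
ROOT=np.array([.5103,.0848,.120]);YD=5.4;YT=5.05
def D(v,yaw=YD,o=ROOT):  # dolly axle_root frame -> world
    return o+Ro.from_euler('z',yaw,degrees=True).as_matrix()@np.array(v)
def T(v):
    return D(v,YT,np.array([.5382,-.187,0]))  # relative to spacer ground point, tray axes
def delta(p,h,s=None):
    s=s or read_state();R=s["tcp_rot"]
    d=R.T@(np.array(p)-s["position"]);w=Ro.from_matrix(R.T@down(h)).as_rotvec(degrees=True)
    print("->",np.round(p,4),"shift",d.round(4),"turn",w.round(2))
E
python3 - <<'E'
from h import *
delta(T([0,-.0055,.12]),YT)
E
```

```text
-> [ 0.5387 -0.1925  0.12  ] shift [-0.2207 -0.4046  0.1215] turn [  0.    -0.   -69.74]
```

```bash
python3 -m jog '-0.221 -0.405 0.1 0 0 -69.7 1;-0.221 -0.405 0.1 0 0 -69.7 1;-0.221 -0.405 0.1 0 0 -69.7 1;-0.221 -0.405 0.1 0 0 -69.7 1;-0.221 -0.405 0.1 0 0 -69.7 1;-0.221 -0.405 0.12 0 0 -69.7 1;-0.221 -0.405 0.12 0 0 -69.7 1;-0.221 -0.405 0.12 0 0 -69.7 1'
python3 - <<'E'
from h import *
delta(T([0,-.0055,.043]),YT);print(read_state()["joint_positions"])
E
```

```text
time_s: 2.1
position: [0.5399, -0.1895, 0.1207]
tcp_rot: [[0.996, 0.09, -0.0], [0.09, -0.996, 0.001], [-0.0, -0.001, -1.0]]
force: [0.3, -0.2, 0.1]
opening: 1.004
-> [ 0.5387 -0.1925  0.043 ] shift [-0.0015  0.0029  0.0777] turn [-0.04  0.03  0.11]
[-3.05295504e+01  3.56954525e+01  9.56937334e+01  1.94058752e-02
  4.86525320e+01 -3.57030133e+01]
```

```bash
python3 -m jog '0 0 0.04 0 0 0 1;0 0 0.06 0 0 0 1;0 0 0.06 0 0 0 1'
python3 - <<'E'
from h import *
delta(T([0,-.0055,.043]),YT)
for n in("side","top"):
    p,d=capture(n);cv2.imwrite(f"pics/{n}1.png",p[:,:,::-1])
a=cv2.imread("pics/side1.png");cv2.imwrite("pics/s1.png",cv2.resize(a[190:320,190:350],None,fx=4.5,fy=4.5,interpolation=2))
E
```

```text
time_s: 2.48
position: [0.538, -0.1913, 0.0601]
tcp_rot: [[0.996, 0.088, -0.003], [0.088, -0.996, 0.002], [-0.003, -0.002, -1.0]]
force: [0.5, -0.3, -0.4]
opening: 0.993
-> [ 0.5387 -0.1925  0.043 ] shift [0.0006 0.0013 0.0171] turn [-0.12  0.16 -0.02]
```

View pics/s1.png

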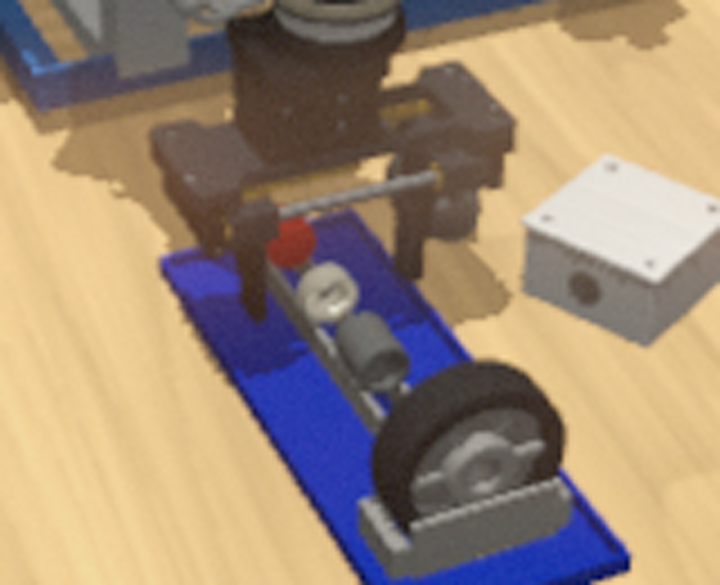

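The open fingers are straddling the white spacer, at about (325,292) in the crop. I'll descend and close on it.

```bash
python3 -m jog '0.0005 0.001 0.017 0 0 0 1;0.0005 0.001 0.017 0 0 0 1;0.0005 0.001 0.017 0 0 0 0;0.0005 0.001 0.017 0 0 0 0;0.0005 0.001 0.017 0 0 0 0;0.0005 0.001 0.017 0 0 0 0;0.0005 0.001 0.017 0 0 0 0;0.0005 0.001 0.017 0 0 0 0'
python3 - <<'E'
from h import *
delta(T([0,-.0055,.043]),YT)
delta(D([0,-.12,.006]),YD)
E
```

```text
time_s: 3.58
position: [0.5395, -0.193, 0.0446]
tcp_rot: [[0.996, 0.087, 0.0], [0.087, -0.996, -0.0], [0.0, 0.0, -1.0]]
force: [0.0, -0.4, -0.1]
opening: 0.403
-> [ 0.5387 -0.1925  0.043 ] shift [-0.0007 -0.0005  0.0016] turn [ 0.   -0.   -0.03]
-> [ 0.5216 -0.0347  0.126 ] shift [-0.004  -0.1592 -0.0814] turn [ 0.   -0.   -0.38]
```

```bash
python3 -m jog '0 0 0 0 0 0 0;0 0 0 0 0 0 0;0 0 -0.04 0 0 0 0;0 0 -0.082 0 0 0 0;-0.004 -0.06 -0.082 0 0 -0.4 0;-0.004 -0.12 -0.082 0 0 -0.4 0;-0.004 -0.145 -0.083 0 0 -0.4 0;-0.004 -0.145 -0.083 0 0 -0.4 0'
python3 - <<'E'
from h import *
for n in("side","top"):
    p,d=capture(n);cv2.imwrite(f"pics/{n}2.png",p[:,:,::-1]);np.savez(f"pics/{n}2.npz",p=p,d=d)
print(read_state()["position"])
a=cv2.imread("pics/side2.png");b=cv2.imread("pics/top2.png")
cv2.imwrite("pics/s2.png",np.vstack([cv2.resize(a[150:270,170:330],(600,450),interpolation=2)]))
cv2.imwrite("pics/t2.png",cv2.resize(b[190:260,190:330],None,fx=5,fy=5,interpolation=2))
E
```

```text
time_s: 4.58
position: [0.5226, -0.047, 0.1277]
tcp_rot: [[0.995, 0.098, 0.0], [0.098, -0.995, 0.0], [0.0, -0.0, -1.0]]
force: [-0.0, -0.9, -0.3]
opening: 0.35
[ 0.52357407 -0.04931966  0.12766734]
```

View pics/s2.png

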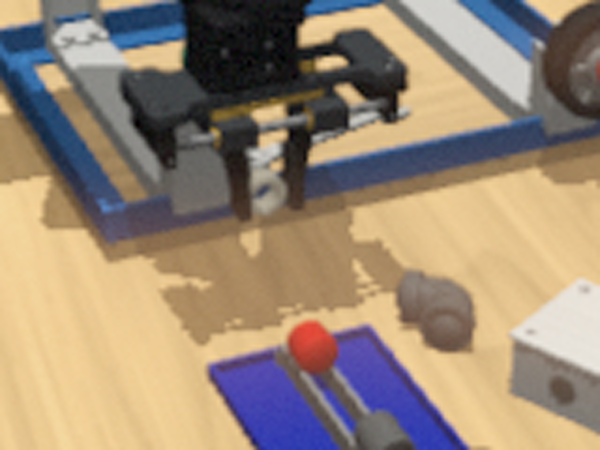

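View pics/t2.png

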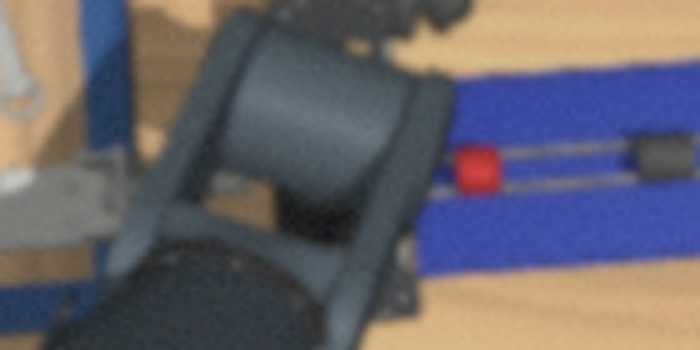

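Side view: the spacer is held, at about (267,190) in the crop, in front of the axle. The arm hides the axle in the top view. I'll check the held spacer's centre against the side cloud.

Run:
```python
from h import *
from scipy.optimize import least_squares as L
s=read_state()
z=np.load("pics/side2.npz");X=cloud("side",z["d"]);p=z["p"].astype(int)
m=(p.min(2)>110)&(p.max(2)-p.min(2)<50)&(abs(X[...,0]-.523)<.03)&(abs(X[...,1]+.045)<.025)&(abs(X[...,2]-.12)<.03)
Q=X[m];print(len(Q),Q.mean(0),Q.min(0),Q.max(0))
u=np.argwhere(m);print(u.mean(0),u.min(0),u.max(0))
sp=s["position"]+np.array([-.0005,.0055,-.0076]);
# front face centre predicted
fc=sp+np.array([.0008,-.008,0]);print("pred sp",sp,"px face",proj("side",fc))
# bore: dark hole pixel center?
print("axle tip px",proj("side",D([0,-.075,0])), "axle x at y",[ (y,round(.5103+(.0848-y)*.0945,4)) for y in (sp[1],)])
a=cv2.imread("pics/side2.png");c=a[185:220,225:260];cv2.imwrite("pics/s2b.png",cv2.resize(c,None,fx=16,fy=16,interpolation=0))
```

```text
68 [ 0.52394589 -0.04311634  0.12367291] [ 0.51304209 -0.05116669  0.10656041] [ 0.53719796 -0.02980056  0.13844596]
[200.17647059 240.63235294] [194 237] [206 245]
pred sp [ 0.52307407 -0.04381966  0.12006734] px face [[241.56866551 202.8909181 ]]
axle tip px [[232.84975826 192.5843054 ]] axle x at y [(np.float64(-0.04381965542882041), np.float64(0.5225))]
```

View pics/s2b.png

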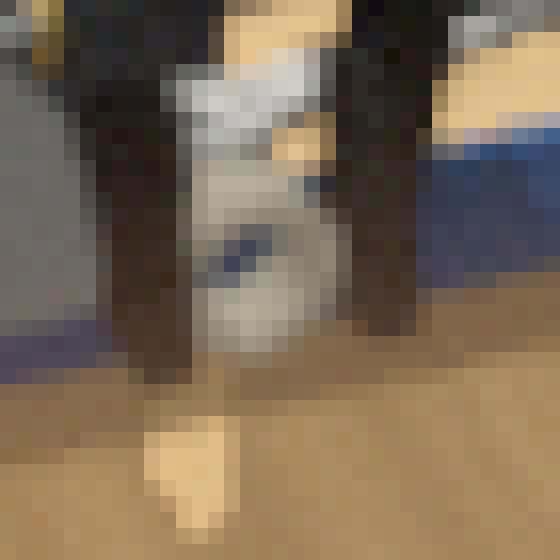

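```bash
python3 -m jog '-0.001 -0.03 0 0 0 0 0;-0.001 -0.045 0 0 0 0 0;-0.001 -0.055 0 0 0 0 0;-0.001 -0.055 0 0 0 0 0'
python3 - <<'E'
from h import *
s=read_state();print(s["position"],s["force"],s["moment"])
R=Ro.from_euler('z',YD,degrees=True).as_matrix();print("dolly",R.T@(s["position"]-ROOT))
p,d=capture("side");a=p[:,:,::-1]
cv2.imwrite("pics/s3.png",cv2.resize(a[165:225,205:285],None,fx=9,fy=9,interpolation=0))
E
```

```text
time_s: 5.18
position: [0.5168, 0.0058, 0.1275]
tcp_rot: [[0.995, 0.095, 0.0], [0.095, -0.995, -0.0], [0.0, 0.0, -1.0]]
force: [0.6, -0.1, -0.7]
opening: 0.358
[0.51681788 0.00576884 0.12753864] [ 0.58063823 -0.14997658 -0.67496909] [-0.04171525 -0.12519769 -0.0028026 ]
dolly [-0.00094853 -0.0792938   0.00753864]
```

View pics/s3.png

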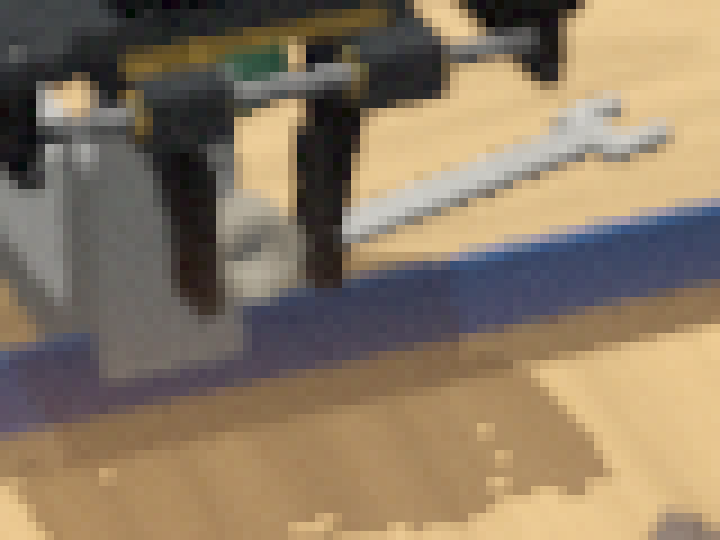

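```bash
python3 -m jog '0 -0.01 0 0 0 0 0;0 -0.02 0 0 0 0 0;0 -0.03 0 0 0 0 0;0 -0.03 0 0 0 0 0'
python3 - <<'E'
from h import *
s=read_state();print(s["position"],s["force"],s["moment"])
R=Ro.from_euler('z',YD,degrees=True).as_matrix();print("dolly",R.T@(s["position"]-ROOT))
p,d=capture("side");a=p[:,:,::-1]
cv2.imwrite("pics/s4.png",cv2.resize(a[165:225,205:285],None,fx=9,fy=9,interpolation=0))
E
```

```text
time_s: 5.72
position: [0.5135, 0.0366, 0.1275]
tcp_rot: [[0.995, 0.096, -0.0], [0.096, -0.995, 0.0], [-0.0, -0.0, -1.0]]
force: [-0.7, 0.5, -0.2]
opening: 0.35
[0.51348512 0.0366131  0.12754855] [-0.74957603  0.47107399 -0.16285995] [-0.02364564 -0.10852766  0.02005749]
dolly [-0.00136381 -0.04827279  0.00754855]
```

View pics/s4.png

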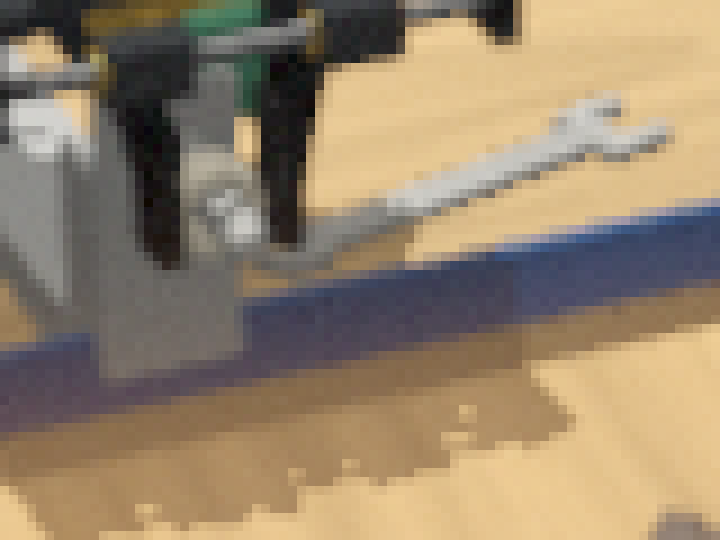

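The bright axle end shows through the spacer at about (240,215) in the crop, so it is threaded. I'll keep pushing inwards.

```bash
python3 -m jog '0 -0.012 0 0 0 0 0;0 -0.022 0 0 0 0 0;0 -0.028 0 0 0 0 0;0 -0.031 0 0 0 0 0;0 -0.033 0 0 0 0 0;0 -0.034 0 0 0 0 0'
python3 - <<'E'
from h import *
s=read_state();print(s["position"],s["force"],s["moment"])
R=Ro.from_euler('z',YD,degrees=True).as_matrix();print("dolly",R.T@(s["position"]-ROOT))
E
```

```text
time_s: 6.52
position: [0.5106, 0.0695, 0.1276]
tcp_rot: [[0.996, 0.094, 0.0], [0.094, -0.996, -0.0], [0.0, 0.0, -1.0]]
force: [0.2, 0.6, -0.2]
opening: 0.354
[0.51063206 0.06952097 0.12756494] [ 0.1958304   0.57209211 -0.22234466] [ 0.05937786 -0.07802673 -0.02524371]
dolly [-0.00110729 -0.01524247  0.00756494]
```

```bash
python3 -m jog '0 -0.001 0 0 0 0 0;0 -0.002 0 0 0 0 0;0 -0.003 0 0 0 0 0'
```

```text
time_s: 6.9
position: [0.5105, 0.0709, 0.1276]
tcp_rot: [[0.995, 0.096, 0.0], [0.096, -0.995, -0.003], [-0.0, 0.003, -1.0]]
force: [-0.1, -8.4, -1.0]
opening: 0.351
```

```bash
python3 -m jog '0 0.0025 0 0 0 0 0.6;0 0.0025 0 0 0 0 0.6;0 0.0025 0 0 0 0 0.6;0 0.0025 0 0 0 0 0.6;0 0.005 -0.05 0 0 0 0.6;0 0.005 -0.08 0 0 0 0.6'
python3 - <<'E'
from h import *
s=read_state();print(s["position"],s["force"],s["moment"])
p,d=capture("side");a=p[:,:,::-1]
cv2.imwrite("pics/s5.png",cv2.resize(a[165:225,205:285],None,fx=9,fy=9,interpolation=0))
delta(T([0,-.175,.16]),YT-90)
E
```

```text
time_s: 7.65
position: [0.5113, 0.0675, 0.2091]
tcp_rot: [[0.996, 0.094, 0.001], [0.094, -0.996, 0.0], [0.001, 0.0, -1.0]]
force: [0.8, -0.6, -0.7]
opening: 0.6
[0.51131641 0.06753235 0.20905455] [ 0.8308048  -0.55596031 -0.74151514] [ 0.00088108 -0.09423152 -0.01626659]
-> [ 0.5536 -0.3613  0.16  ] shift [-0.0009  0.4307  0.053 ] turn [-0.31 -0.42 90.38]
```

View pics/s5.png

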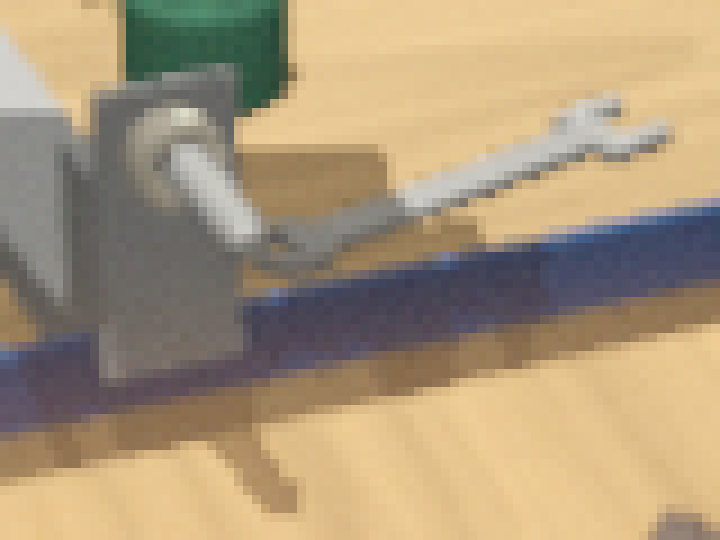

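The spacer sits against the bracket at about (165,155) in the crop. Now to the wheel.

```bash
python3 -m jog '0 0.43 0.01 0 0 90.4 1;0 0.43 0.01 0 0 90.4 1;0 0.43 0.01 0 0 90.4 1;0 0.43 0.01 0 0 90.4 1;0 0.43 0.03 0 0 90.4 1;0 0.43 0.053 0 0 90.4 1;0 0.43 0.053 0 0 90.4 1;0 0.43 0.053 0 0 90.4 1';python3 -m jog '0 0 0 0 0 4.8 1;0 0 0 0 0 4.8 1;0 0 0 0 0 4.8 1'
python3 - <<'E'
from h import *
delta(T([0,-.175,.104]),YT-90);print(read_state()["joint_positions"])
for n in("side","top"):
    p,d=capture(n);cv2.imwrite(f"pics/{n}6.png",p[:,:,::-1])
a=cv2.imread("pics/side6.png");cv2.imwrite("pics/s6.png",cv2.resize(a[190:330,200:360],None,fx=4.2,fy=4.2,interpolation=2))
E
```

```text
time_s: 8.7
position: [0.5505, -0.3651, 0.1518]
tcp_rot: [[0.154, -0.988, -0.001], [-0.988, -0.154, 0.0], [-0.0, 0.001, -1.0]]
force: [-0.2, 0.8, 0.8]
opening: 1.002
time_s: 9.07
position: [0.5513, -0.3602, 0.1544]
tcp_rot: [[0.083, -0.997, -0.0], [-0.997, -0.083, 0.0], [-0.0, 0.0, -1.0]]
force: [-0.4, -0.6, 0.1]
opening: 1.005
-> [ 0.5536 -0.3613  0.104 ] shift [ 0.0013 -0.0022  0.0504] turn [ 0.01  0.02 -0.29]
[-4.28623414e+01  3.84910981e+01  8.12945448e+01  2.67323099e-03
  6.02353320e+01  4.23735305e+01]
```

View pics/s6.png

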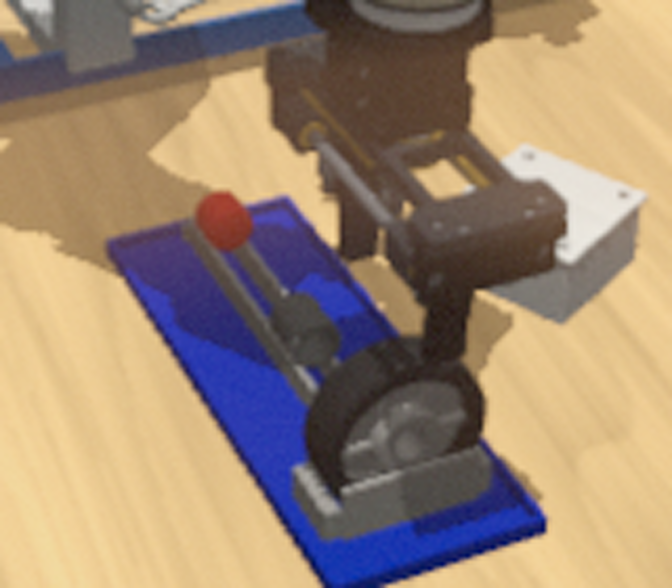

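```bash
python3 -m jog '0.001 -0.002 0.03 0 0 -0.3 1;0.001 -0.002 0.0495 0 0 -0.3 1;0.001 -0.002 0.0495 0 0 -0.3 0;0.001 -0.002 0.0495 0 0 -0.3 0;0.001 -0.002 0.0495 0 0 -0.3 0;0.001 -0.002 0.0495 0 0 -0.3 0;0.001 -0.002 0.0495 0 0 -0.3 0;0.001 -0.002 0.0495 0 0 -0.3 0'; python3 -m jog '0 0 0 0 0 0 0;0 0 0 0 0 0 0'
python3 - <<'E'
from h import *
s=read_state();print(s["position"],s["force"],s["moment"])
for n in("side","top"):
    p,d=capture(n);cv2.imwrite(f"pics/{n}7.png",p[:,:,::-1]);np.savez(f"pics/{n}7.npz",p=p,d=d)
a=cv2.imread("pics/side7.png");cv2.imwrite("pics/s7.png",cv2.resize(a[190:330,200:360],None,fx=4.2,fy=4.2,interpolation=2))
E
```

```text
time_s: 10.18
position: [0.5534, -0.3615, 0.1052]
tcp_rot: [[0.087, -0.996, 0.0], [-0.996, -0.087, -0.0], [0.0, -0.0, -1.0]]
force: [-0.6, 0.5, 0.7]
opening: 0.404
time_s: 10.42
position: [0.5534, -0.3613, 0.1051]
tcp_rot: [[0.087, -0.996, 0.0], [-0.996, -0.087, 0.0], [-0.0, -0.0, -1.0]]
force: [0.1, -0.6, -0.1]
opening: 0.343
[ 0.55342071 -0.36133188  0.10512669] [ 0.13318757 -0.55022414 -0.05993628] [0.07116506 0.07950961 0.01570525]
```

View pics/s7.png

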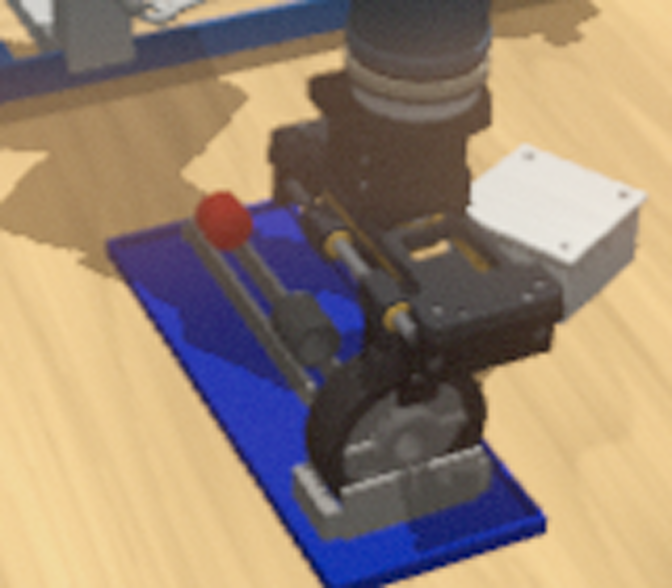

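Run:
```python
from h import *
delta(D([0,-.115,.051]),YD-90)
```

```text
-> [ 0.5211 -0.0297  0.171 ] shift [-0.3332  0.0035 -0.0659] turn [-0.    0.   -0.43]
```

```bash
python3 -m jog '0 0 -0.03 0 0 0 0;0 0 -0.066 0 0 0 0;-0.05 0.001 -0.067 0 0 -0.4 0;-0.11 0.002 -0.067 0 0 -0.4 0;-0.17 0.0035 -0.067 0 0 -0.4 0;-0.23 0.0035 -0.067 0 0 -0.4 0;-0.285 0.0035 -0.067 0 0 -0.4 0;-0.325 0.0035 -0.067 0 0 -0.4 0'; python3 -m jog '-0.008 0 0 0 0 0 0;-0.008 0 0 0 0 0 0;-0.008 0 0 0 0 0 0'
python3 - <<'E'
from h import *
s=read_state();print(s["position"],s["force"],s["moment"])
for n in("side","top"):
    p,d=capture(n);cv2.imwrite(f"pics/{n}8.png",p[:,:,::-1]);np.savez(f"pics/{n}8.npz",p=p,d=d)
a=cv2.imread("pics/side8.png");cv2.imwrite("pics/s8.png",cv2.resize(a[160:250,190:310],None,fx=6,fy=6,interpolation=2))
b=cv2.imread("pics/top8.png");cv2.imwrite("pics/t8.png",cv2.resize(b[190:270,190:310],None,fx=6,fy=6,interpolation=2))
delta(D([0,-.115,.051]),YD-90)
c=s["position"]-np.array([0,0,.051])
u=np.array([np.sin(np.radians(YD)),-np.cos(np.radians(YD)),0])
print("pred hub face px",proj("side",c+.019*u),"finger tip outer",proj("side",s["position"]+.015*u-[0,0,.019]))
E
```

```text
time_s: 11.52
position: [0.5206, -0.0355, 0.1717]
tcp_rot: [[0.095, -0.995, -0.001], [-0.995, -0.095, 0.001], [-0.001, 0.001, -1.0]]
force: [-0.1, -0.2, -0.5]
opening: 0.342
time_s: 11.9
position: [0.5216, -0.0313, 0.172]
tcp_rot: [[0.092, -0.996, 0.001], [-0.996, -0.092, -0.001], [0.001, -0.001, -1.0]]
force: [0.4, -0.6, -0.9]
opening: 0.342
[ 0.52161325 -0.0312509   0.17201182] [ 0.41953389 -0.64871845 -0.90669114] [ 0.00691393 -0.01632444 -0.02448415]
-> [ 0.5211 -0.0297  0.171 ] shift [-0.0016  0.0002  0.001 ] turn [-0.02 -0.02 -0.13]
pred hub face px [[241.21718484 202.32151438]] finger tip outer [[240.48669567 191.2934734 ]]
```

View pics/s8.png

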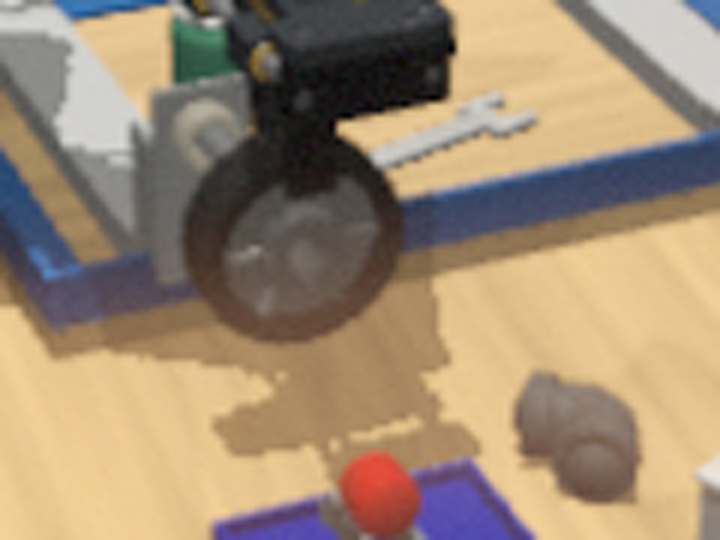

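View pics/t8.png

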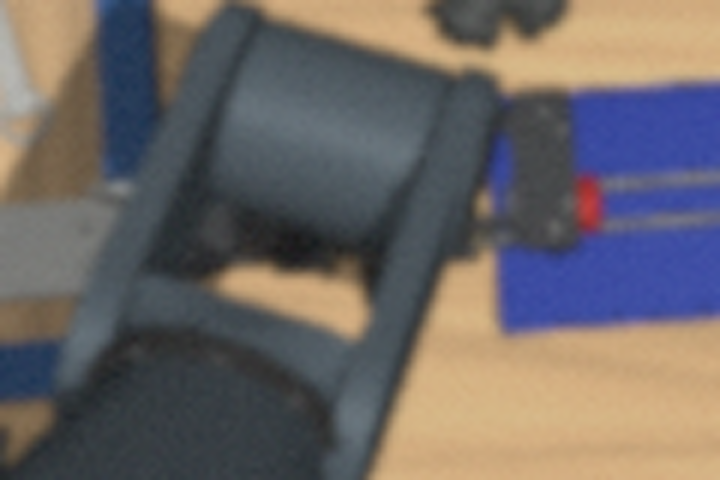

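The hub appears at crop (308,250), against a predicted (307,254), so the grip is as expected. I'll insert the wheel.

```bash
python3 -m jog '-0.008 0.001 0.001 0 0 -0.1 0;-0.016 0.001 0.001 0 0 -0.1 0;-0.024 0.001 0.001 0 0 -0.1 0;-0.032 0.001 0.001 0 0 -0.1 0'
python3 - <<'E'
from h import *
s=read_state();print(s["position"],s["force"],s["moment"])
R=Ro.from_euler('z',YD,degrees=True).as_matrix();print("dolly",R.T@(s["position"]-ROOT))
E
```

```text
time_s: 12.5
position: [0.5169, 0.0026, 0.1711]
tcp_rot: [[0.096, -0.995, 0.0], [-0.995, -0.096, 0.0], [-0.0, -0.0, -1.0]]
force: [0.3, 0.0, -1.9]
opening: 0.34
[0.51692794 0.00256458 0.17109743] [ 0.274337    0.03788932 -1.9292844 ] [ 0.03616298  0.01683715 -0.0474022 ]
dolly [-0.00114051 -0.0824942   0.05109743]
```

```bash
python3 -m jog '-0.006 0 0 0 0 0 0;-0.012 0 0 0 0 0 0;-0.018 0 0 0 0 0 0;-0.024 0 0 0 0 0 0'
python3 - <<'E'
from h import *
s=read_state();print(s["position"],s["force"],s["moment"])
R=Ro.from_euler('z',YD,degrees=True).as_matrix();print("dolly",R.T@(s["position"]-ROOT))
for n in("side",):
    p,d=capture(n);cv2.imwrite(f"pics/{n}9.png",p[:,:,::-1])
a=cv2.imread("pics/side9.png");cv2.imwrite("pics/s9.png",cv2.resize(a[160:250,190:310],None,fx=6,fy=6,interpolation=2))
E
```

```text
time_s: 13.0
position: [0.5147, 0.0261, 0.1711]
tcp_rot: [[0.095, -0.995, 0.0], [-0.995, -0.095, -0.0], [0.0, -0.0, -1.0]]
force: [0.0, 0.4, -1.9]
opening: 0.341
[0.51474485 0.02605419 0.1710733 ] [ 0.03956519  0.36021337 -1.85226257] [-0.01106138  0.0063194  -0.01241086]
dolly [-0.00110335 -0.05890339  0.0510733 ]
```

View pics/s9.png

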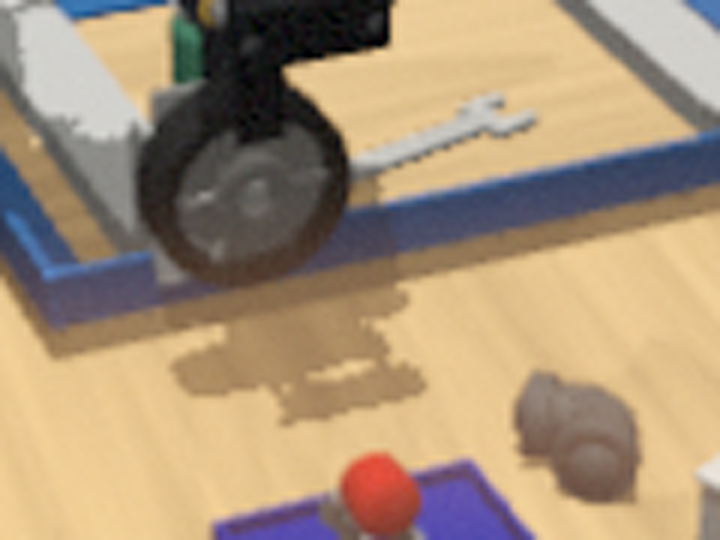

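```bash
python3 -m jog '-0.006 0 0 0 0 0 0;-0.012 0 0 0 0 0 0;-0.017 0 0 0 0 0 0;-0.020 0 0 0 0 0 0;-0.022 0 0 0 0 0 0'
python3 - <<'E'
from h import *
s=read_state();print(s["position"],s["force"],s["moment"])
R=Ro.from_euler('z',YD,degrees=True).as_matrix();print("dolly",R.T@(s["position"]-ROOT))
E
```

```text
time_s: 13.68
position: [0.5127, 0.0478, 0.1711]
tcp_rot: [[0.095, -0.995, 0.0], [-0.995, -0.095, -0.0], [0.0, -0.0, -1.0]]
force: [-0.6, -0.2, -2.2]
opening: 0.344
[0.51265321 0.0477712  0.17107376] [-0.61079609 -0.15361692 -2.1966341 ] [-0.02616176 -0.0238203   0.00821956]
dolly [-0.00114196 -0.03708592  0.05107376]
```

```bash
python3 -m jog '-0.001 0 0 0 0 0 0;-0.002 0 0 0 0 0 0;-0.003 0 0 0 0 0 0;-0.003 0 0 0 0 0 0'
python3 - <<'E'
from h import *
s=read_state();print(s["position"],s["force"],s["moment"])
R=Ro.from_euler('z',YD,degrees=True).as_matrix();print("dolly",R.T@(s["position"]-ROOT))
E
```

```text
time_s: 14.18
position: [0.5124, 0.0504, 0.1711]
tcp_rot: [[0.095, -0.995, 0.0], [-0.995, -0.095, -0.0], [0.0, -0.0, -1.0]]
force: [-0.3, 0.1, -1.9]
opening: 0.344
[0.51239903 0.0504434  0.17108469] [-0.29509123  0.05354549 -1.89789829] [-0.09224599  0.00086048 -0.01568075]
dolly [-0.00114353 -0.03440166  0.05108469]
```

```bash
python3 -m jog '-0.0007 0 0 0 0 0 0;-0.0015 0 0 0 0 0 0;-0.0015 0 0 0 0 0 0'; python3 -m jog '-0.0007 0 0 0 0 0 0;-0.0015 0 0 0 0 0 0;-0.0015 0 0 0 0 0 0'
```

```text
time_s: 14.55
position: [0.5125, 0.0509, 0.1712]
tcp_rot: [[0.096, -0.995, 0.001], [-0.995, -0.096, -0.002], [0.003, -0.0, -1.0]]
force: [-0.6, -4.8, -2.1]
opening: 0.342
time_s: 14.92
position: [0.5125, 0.0512, 0.1713]
tcp_rot: [[0.097, -0.995, 0.001], [-0.995, -0.097, -0.005], [0.005, -0.0, -1.0]]
force: [-1.2, -9.3, -2.1]
opening: 0.342
```

```bash
python3 -m jog '-0.002 0 0 0 0 0 0;-0.002 0 0 0 0 0 0;0.003 0 0 0 0 0 0.45;0.003 0 0 0 0 0 0.45;0.003 0 0 0 0 0 0.45;0.003 0 -0.001 0 0 0 0.45'
python3 - <<'E'
from h import *
s=read_state();print(s["position"],s["force"],s["moment"])
R=Ro.from_euler('z',YD,degrees=True).as_matrix();print("dolly",R.T@(s["position"]-ROOT))
E
```

```text
time_s: 15.68
position: [0.5122, 0.051, 0.172]
tcp_rot: [[0.096, -0.995, -0.0], [-0.995, -0.096, 0.0], [-0.0, 0.0, -1.0]]
force: [-0.1, 0.6, -0.6]
opening: 0.445
[0.51224027 0.05103069 0.17202785] [-0.09724518  0.57417042 -0.64163786] [0.03854556 0.01019006 0.01470566]
dolly [-0.00124632 -0.03380203  0.05202785]
```

```bash
python3 -m jog '0 0 -0.04 0 0 0 0.45;0 0 -0.06 0 0 0 0.6'
python3 - <<'E'
from h import *
for n in("side",):
    p,d=capture(n);cv2.imwrite(f"pics/{n}10.png",p[:,:,::-1])
a=cv2.imread("pics/side10.png");cv2.imwrite("pics/s10.png",cv2.resize(a[160:250,190:310],None,fx=6,fy=6,interpolation=2))
delta(T([0,.057,.12]),YT)
E
```

```text
time_s: 15.92
position: [0.5131, 0.0509, 0.2336]
tcp_rot: [[0.096, -0.995, 0.002], [-0.995, -0.096, 0.0], [0.0, -0.002, -1.0]]
force: [0.5, -0.2, 0.4]
opening: 0.501
-> [ 0.5332 -0.1302  0.12  ] shift [ 0.1819 -0.0006  0.116 ] turn [ -0.25  -0.34 -89.55]
```

View pics/s10.png

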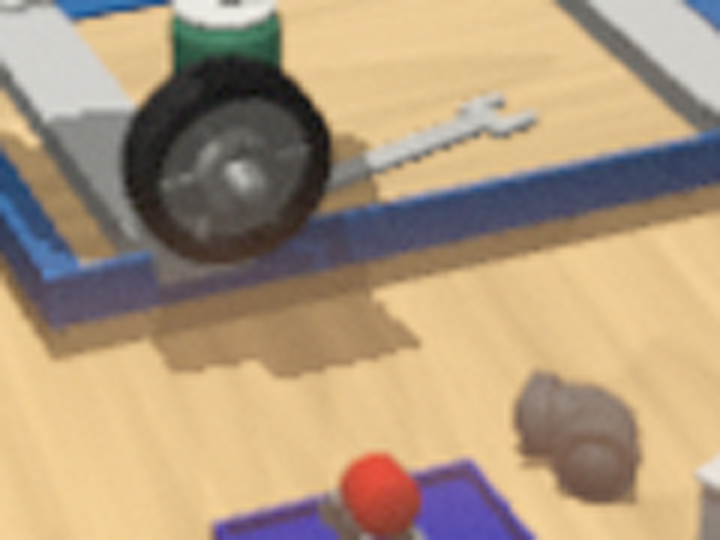

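The wheel sits on the axle, and the axle end pokes out at (240,172) in the crop. Now the cap.

```bash
python3 -m jog '0.06 0 0 0 0 -89.5 1;0.12 0 0 0 0 -89.5 1;0.18 0 0.02 0 0 -89.5 1;0.182 0 0.04 0 0 -89.5 1;0.182 0 0.07 0 0 -89.5 1;0.182 0 0.08 0 0 -89.5 1;0.182 0 0.08 0 0 -89.5 1;0.182 0 0.08 0 0 -89.5 1'; python3 -m jog '0 0 0.02 0 0 -3.9 1;0 0 0.02 0 0 -3.9 1';python3 - <<'E'
from h import *
delta(T([0,.057,.045]),YT);print(read_state()["joint_positions"])
E
```

```text
time_s: 16.98
position: [0.5293, -0.1302, 0.1511]
tcp_rot: [[1.0, -0.012, -0.001], [-0.012, -1.0, 0.001], [-0.001, -0.001, -1.0]]
force: [1.0, -0.3, -0.0]
opening: 1.0
time_s: 17.23
position: [0.5284, -0.1297, 0.1305]
tcp_rot: [[0.999, 0.049, -0.004], [0.049, -0.999, 0.002], [-0.004, -0.002, -1.0]]
force: [-0.3, 0.4, -0.4]
opening: 1.0
-> [ 0.5332 -0.1302  0.045 ] shift [0.005  0.0009 0.0855] turn [-0.13  0.2  -2.25]
[-2.55689645e+01  3.32588579e+01  9.92920784e+01  1.31673237e-02
  4.76867328e+01 -2.83740745e+01]
```

```bash
python3 -m jog '0.003 0.001 0.04 0 0 0 1;0.003 0.001 0.065 0 0 0 1;0.003 0.001 0.065 0 0 0 1';python3 - <<'E'
from h import *
delta(T([0,.057,.045]),YT)
p,d=capture("side");a=p[:,:,::-1]
cv2.imwrite("pics/s11.png",cv2.resize(a[190:320,190:350],None,fx=4.5,fy=4.5,interpolation=2))
E
```

```text
time_s: 17.6
position: [0.5316, -0.1308, 0.0657]
tcp_rot: [[0.999, 0.049, -0.004], [0.049, -0.999, 0.002], [-0.004, -0.002, -1.0]]
force: [0.4, -0.7, -0.6]
opening: 1.0
-> [ 0.5332 -0.1302  0.045 ] shift [ 0.0017 -0.0004  0.0207] turn [-0.12  0.2  -2.26]
```

View pics/s11.png

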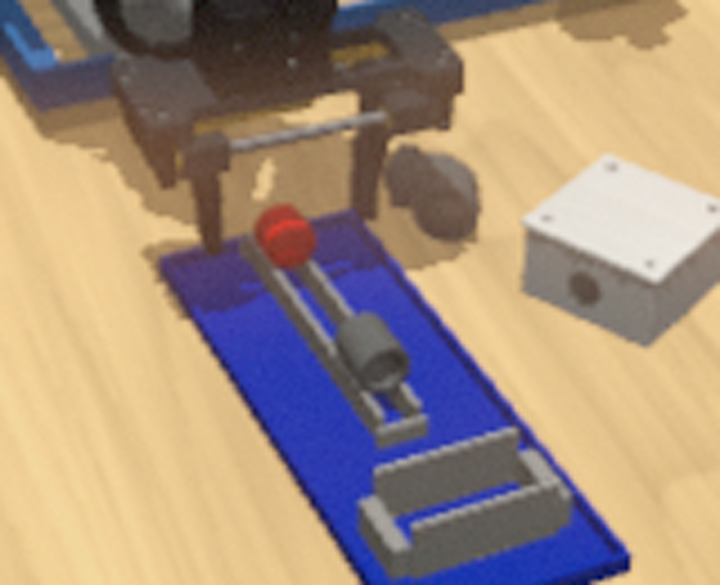

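Run:
```python
from h import *
z=np.load("pics/top0.npz");X=cloud("top",z["d"]);p=z["p"].astype(int)
m=(p.max(2)<120)&(X[...,2]>.008)&(abs(X[...,0]-.63)<.07)&(abs(X[...,1]+.1)<.07)&(p[...,2]<p[...,0]+20)&(X[...,0]>.57)
Q=X[m];print(len(Q),Q.min(0),Q.max(0))
```

```text
241 [ 0.61990892 -0.15987619  0.00815321] [ 0.69102345 -0.04613566  0.04899139]
```

```bash
python3 -m jog '0.0017 0 0.01 0 0 -2.3 1;0.0017 0 0.0205 0 0 -2.3 0.6;0.0017 0 0.0205 0 0 -2.3 0;0.0017 0 0.0205 0 0 -2.3 0;0.0017 0 0.0205 0 0 -2.3 0;0.0017 0 0.0205 0 0 -2.3 0;0.0017 0 0.0205 0 0 -2.3 0;0.0017 0 0.0205 0 0 -2.3 0'; python3 -m jog '0 0 0 0 0 0 0;0 0 0 0 0 0 0'
python3 - <<'E'
from h import *
delta(T([0,.057,.045]),YT)
delta(D([-.0011,-.145,.008]),YD)
E
```

```text
time_s: 18.65
position: [0.5339, -0.1312, 0.0466]
tcp_rot: [[0.996, 0.09, -0.001], [0.09, -0.996, 0.0], [-0.001, -0.001, -1.0]]
force: [-0.9, 0.4, 1.4]
opening: 0.359
time_s: 18.9
position: [0.5339, -0.1312, 0.0466]
tcp_rot: [[0.996, 0.09, -0.001], [0.09, -0.996, 0.0], [-0.001, -0.0, -1.0]]
force: [-3.6, -0.7, 2.9]
opening: 0.357
-> [ 0.5332 -0.1302  0.045 ] shift [-0.0006 -0.001   0.0016] turn [-0.03  0.06  0.1 ]
-> [ 0.5229 -0.0597  0.128 ] shift [-0.0047 -0.0723 -0.0814] turn [-0.03  0.06 -0.25]
```

```bash
python3 -m jog '0 0 -0.04 0 0 0 0;-0.002 0 -0.082 0 0 0 0;-0.005 -0.05 -0.0825 0 0 -0.3 0;-0.005 -0.09 -0.0825 0 0 -0.3 0;-0.005 -0.09 -0.0825 0 0 -0.3 0;-0.005 -0.09 -0.0825 0 0 -0.3 0'
python3 - <<'E'
from h import *
s=read_state();print(s["position"],s["force"],s["moment"],s["opening"])
R=Ro.from_euler('z',YD,degrees=True).as_matrix();print("dolly",R.T@(s["position"]-ROOT))
for n in("side",):
    p,d=capture(n);a=p[:,:,::-1].copy();np.savez(f"pics/{n}12.npz",p=p,d=d)
cv2.imwrite("pics/s12.png",cv2.resize(a[165:225,205:285],None,fx=9,fy=9,interpolation=2))
sp=s["position"]+R@np.array([0,.004,-.009]);print("cap end px",proj("side",sp+R@np.array([0,-.014,0])),"centre",proj("side",sp))
E
```

```text
time_s: 19.65
position: [0.5223, -0.0426, 0.1291]
tcp_rot: [[0.995, 0.095, 0.002], [0.095, -0.995, -0.001], [0.002, 0.001, -1.0]]
force: [-0.1, 0.0, 0.1]
opening: 0.353
[ 0.52228722 -0.04257497  0.12913004] [-0.14643657  0.03748858  0.13233276] [ 0.02886901 -0.06260186 -0.03786952] 0.3530545853226777
dolly [-5.30233388e-05 -1.27937776e-01  9.13003752e-03]
cap end px [[241.41600863 203.03582977]] centre [[239.45296587 200.63753325]]
```

View pics/s12.png

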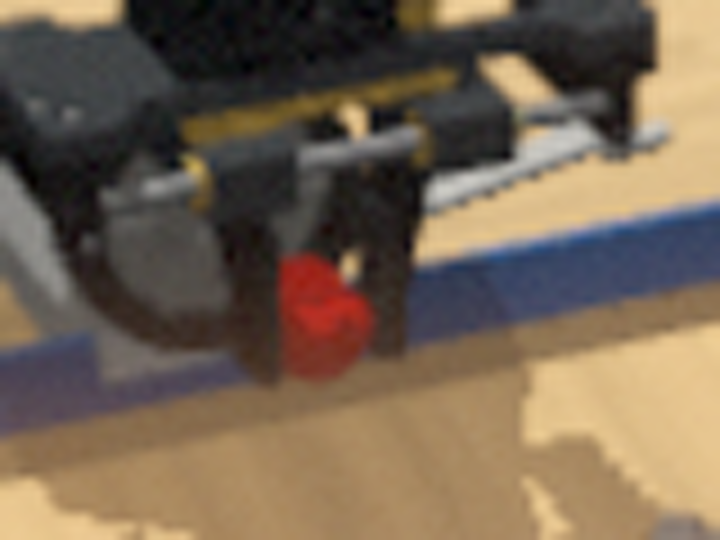

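```bash
python3 -m jog '-0.001 -0.012 0 0 0 0 0;-0.001 -0.024 0 0 0 0 0;-0.001 -0.034 0 0 0 0 0;-0.001 -0.040 0 0 0 0 0;-0.001 -0.043 0 0 0 0 0'
python3 - <<'E'
from h import *
s=read_state();print(s["position"],s["force"],s["moment"],s["opening"])
R=Ro.from_euler('z',YD,degrees=True).as_matrix();print("dolly",R.T@(s["position"]-ROOT))
E
```

```text
time_s: 20.32
position: [0.5164, 0.0011, 0.1291]
tcp_rot: [[0.995, 0.096, 0.0], [0.096, -0.995, -0.0], [0.0, 0.0, -1.0]]
force: [0.0, 0.4, 0.2]
opening: 0.353
[0.51639906 0.00107139 0.12911548] [0.02792033 0.38702338 0.17196522] [-0.0386707  -0.11069797 -0.04784796] 0.35308836212845435
dolly [-0.00180756 -0.08393099  0.00911548]
```

```bash
python3 -m jog '0.0006 -0.004 0 0 0 0 0;0.0006 -0.007 0 0 0 0 0;0.0006 -0.009 0 0 0 0 0;0.0006 -0.010 0 0 0 0 0';python3 -m jog '0 -0.001 0 0 0 0 0;0 -0.002 0 0 0 0 0;0 -0.003 0 0 0 0 0;0 -0.003 0 0 0 0 0'
python3 - <<'E'
from h import *
s=read_state();print(s["position"],s["force"],s["moment"],s["opening"])
R=Ro.from_euler('z',YD,degrees=True).as_matrix();print("dolly",R.T@(s["position"]-ROOT))
p,d=capture("side");a=p[:,:,::-1].copy()
cv2.imwrite("pics/s13.png",cv2.resize(a[165:225,205:285],None,fx=9,fy=9,interpolation=2))
E
```

```text
time_s: 20.82
position: [0.516, 0.0106, 0.129]
tcp_rot: [[0.996, 0.095, -0.0], [0.095, -0.996, -0.0], [-0.0, -0.0, -1.0]]
force: [0.5, -0.7, -0.4]
opening: 0.354
time_s: 21.32
position: [0.516, 0.0127, 0.1291]
tcp_rot: [[0.995, 0.095, 0.001], [0.095, -0.995, -0.001], [0.0, 0.001, -1.0]]
force: [-0.6, -4.7, 0.0]
opening: 0.355
[0.51597127 0.01272262 0.12914168] [-0.56827194 -4.74836978  0.01335939] [-0.82047549 -0.07505605 -0.04646856] 0.35489072223686235
dolly [-0.00113698 -0.07229121  0.00914168]
```

View pics/s13.png

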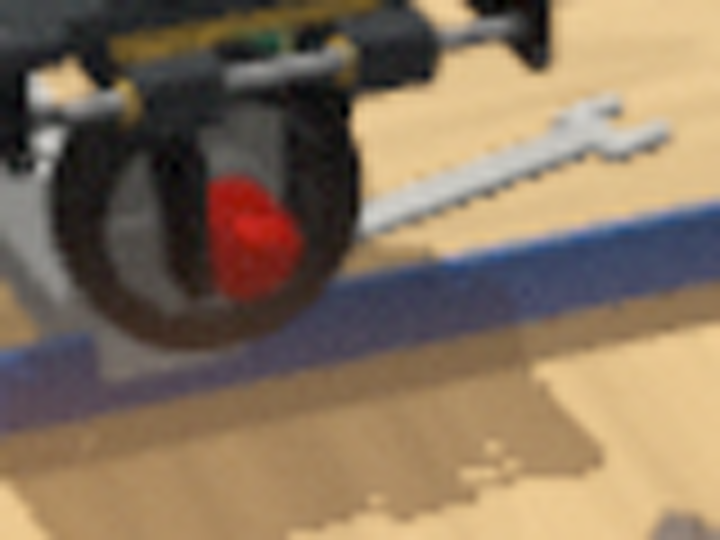

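```bash
python3 -m jog '0 -0.0015 0 0 0 0 0;0 -0.003 0 0 0 0 0;0 -0.0045 0 0 0 0 0;0 -0.0045 0 0 0 0 0'
python3 - <<'E'
from h import *
s=read_state();print(s["position"],s["force"],s["moment"],s["opening"])
R=Ro.from_euler('z',YD,degrees=True).as_matrix();print("dolly",R.T@(s["position"]-ROOT))
E
```

```text
time_s: 21.88
position: [0.5163, 0.0131, 0.1293]
tcp_rot: [[0.995, 0.099, 0.002], [0.099, -0.995, -0.009], [0.001, 0.009, -1.0]]
force: [-1.9, -19.2, -1.3]
opening: 0.353
[0.516335   0.01312075 0.12928252] [ -1.91008584 -19.17980889  -1.26026679] [-3.41183165  0.14864016  0.01007403] 0.35284931787867124
dolly [-0.0007374  -0.07192908  0.00928252]
```

```bash
python3 -m jog '0 0.003 0 0 0 0 0;0 0.0045 0 0 0 0 0;0 0.0045 0 0 0 0 0;0 0.0045 0 0 0 0 0.6;0 0.0045 0 0 0 0 0.6;0 0.0045 0 0 0 0 0.6;0 0.0045 0 0 0 0 0.6'
python3 - <<'E'
from h import *
s=read_state();print(s["position"],s["force"],s["moment"],s["opening"])
p,d=capture("side");a=p[:,:,::-1].copy()
cv2.imwrite("pics/s14.png",cv2.resize(a[165:225,205:285],None,fx=9,fy=9,interpolation=2))
E
```

```text
time_s: 22.75
position: [0.5156, 0.0139, 0.129]
tcp_rot: [[0.995, 0.095, -0.0], [0.095, -0.995, 0.0], [-0.0, -0.0, -1.0]]
force: [-0.0, 0.4, 0.6]
opening: 0.596
[0.51563423 0.01393659 0.12904942] [-0.02608344  0.38742033  0.57376776] [-0.0117505  -0.09571506 -0.03739848] 0.5957932334264855
```

View pics/s14.png

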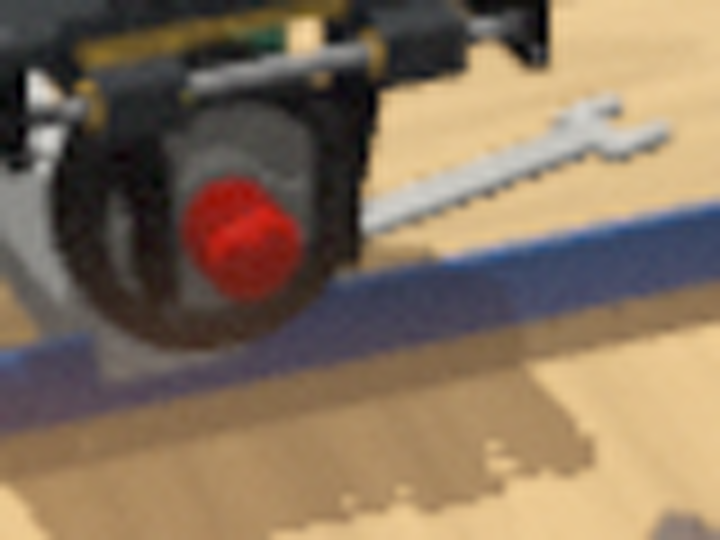

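```bash
python3 -m jog '0 0.02 -0.01 0 0 0 0.6;0 0.04 -0.06 0 0 0 0.6;0 0.10 -0.1 0 0 0 0.4;0 0.16 -0.12 0 0 0 0;0 0.22 -0.12 0 0 0 0;0 0.22 -0.12 0 0 0 0;0 0.22 -0.12 0 0 0 0'
python3 - <<'E'
from h import *
for n in("side","top"):
    p,d=capture(n);cv2.imwrite(f"pics/{n}15.png",p[:,:,::-1]);np.savez(f"pics/{n}15.npz",p=p,d=d)
a=cv2.imread("pics/side15.png");b=cv2.imread("pics/top15.png")
cv2.imwrite("pics/s15.png",cv2.resize(a[155:235,190:290],None,fx=7,fy=7,interpolation=2))
cv2.imwrite("pics/t15.png",cv2.resize(b[195:265,190:260],None,fx=8,fy=8,interpolation=2))
X=cloud("top",np.load("pics/top15.npz")["d"]);p=np.load("pics/top15.npz")["p"].astype(int)
m=(p[...,0]>110)&(p[...,1]<60)&(abs(X[...,0]-.516)<.03)&(abs(X[...,1]-.02)<.05)&(X[...,2]>.1);Q=X[m];print("cap top",len(Q),Q.min(0),Q.max(0),Q.mean(0))
print(read_state()["position"])
E
```

```text
time_s: 23.68
position: [0.5359, -0.2053, 0.2485]
tcp_rot: [[0.996, 0.093, -0.001], [0.093, -0.996, 0.002], [-0.001, -0.002, -1.0]]
force: [-0.1, 0.5, 0.7]
opening: 0.118
cap top 33 [0.50940114 0.00868914 0.12806742] [0.52455743 0.02763181 0.14037995] [0.51699747 0.01801997 0.13390196]
[ 0.53585248 -0.2036788   0.24846121]
```

View pics/s15.png

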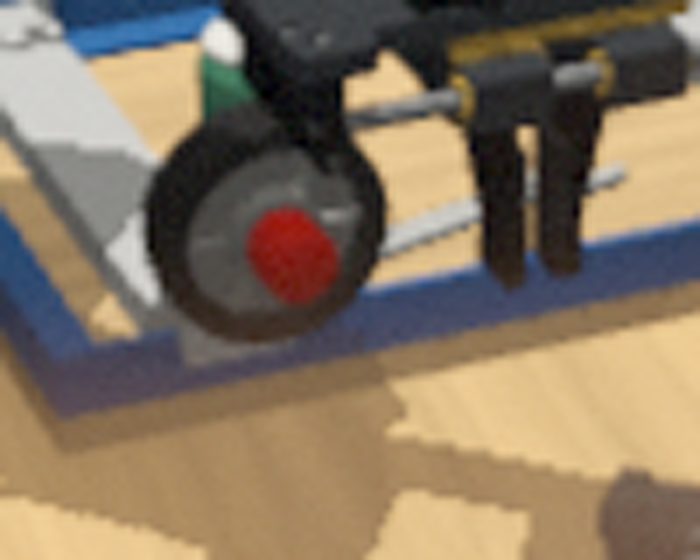

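View pics/t15.png

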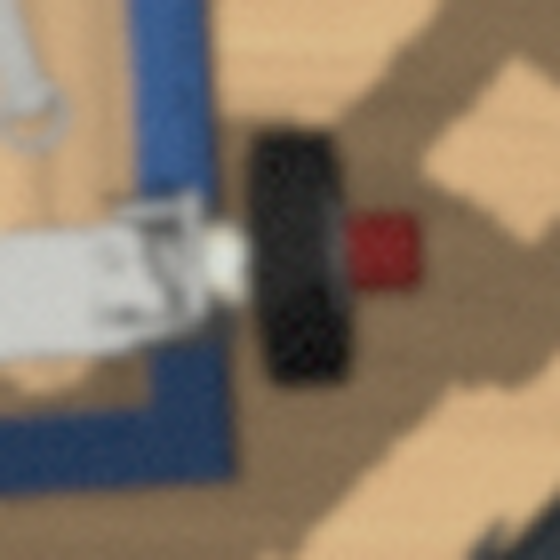

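The stack looks tight in both views: top view spacer (225,260), tyre (300,255), cap (385,250). As a check, I'll push gently on the cap's end with closed fingers.

Run:
```python
from h import *
delta(D([-.001,-.125,.004]),YD)
```

```text
-> [ 0.5211 -0.0397  0.124 ] shift [ 0.0012 -0.1644  0.1248] turn [-0.11  0.09  0.1 ]
```

```bash
python3 -m jog '0.001 -0.02 0.05 0 0 0 0;0.001 -0.06 0.1 0 0 0 0;0.001 -0.11 0.125 0 0 0 0;0.001 -0.15 0.125 0 0 0 0;0.001 -0.165 0.125 0 0 0 0;0.001 -0.165 0.125 0 0 0 0'; python3 -m jog '0 -0.01 0 0 0 0 0;0 -0.018 0 0 0 0 0;0 -0.024 0 0 0 0 0;0 -0.028 0 0 0 0 0;0 -0.028 0 0 0 0 0'
python3 - <<'E'
from h import *
s=read_state();print(s["position"],s["force"])
R=Ro.from_euler('z',YD,degrees=True).as_matrix();print("dolly",R.T@(s["position"]-ROOT))
E
```

```text
time_s: 24.52
position: [0.522, -0.0397, 0.1244]
tcp_rot: [[0.995, 0.098, 0.001], [0.098, -0.995, -0.0], [0.001, 0.0, -1.0]]
force: [-0.6, -0.3, 0.6]
opening: -0.0
time_s: 25.15
position: [0.5192, -0.0131, 0.1241]
tcp_rot: [[0.995, 0.095, -0.0], [0.095, -0.995, -0.0], [-0.0, 0.0, -1.0]]
force: [-0.1, -0.5, -0.1]
opening: 0.007
[ 0.51921463 -0.01311817  0.12405354] [-0.13847834 -0.46782641 -0.09762006]
dolly [-0.00033984 -0.09832254  0.00405354]
```

```bash
python3 -m jog '0 -0.002 0 0 0 0 0;0 -0.004 0 0 0 0 0;0 -0.006 0 0 0 0 0;0 -0.006 0 0 0 0 0'; python3 -m jog '0 -0.001 0 0 0 0 0;0 -0.002 0 0 0 0 0;0 -0.003 0 0 0 0 0;0 -0.003 0 0 0 0 0';python3 - <<'E'
from h import *
s=read_state();print(s["position"],s["force"])
R=Ro.from_euler('z',YD,degrees=True).as_matrix();print("dolly",R.T@(s["position"]-ROOT))
E
```

```text
time_s: 25.65
position: [0.5186, -0.0071, 0.124]
tcp_rot: [[0.995, 0.095, -0.0], [0.095, -0.995, 0.0], [-0.0, -0.0, -1.0]]
force: [0.6, 0.9, -0.2]
opening: 0.004
time_s: 26.15
position: [0.519, -0.0066, 0.1242]
tcp_rot: [[0.995, 0.097, 0.001], [0.097, -0.995, -0.004], [0.001, 0.004, -1.0]]
force: [-1.5, -8.5, -0.1]
opening: 0.003
[ 0.51896441 -0.00655131  0.12421963] [-1.54991994 -8.53601995 -0.12615585]
dolly [ 2.90377035e-05 -9.17612862e-02  4.21962703e-03]
```

```bash
python3 -m jog '0 -0.0015 0 0 0 0 0;0 -0.003 0 0 0 0 0;0 -0.003 0 0 0 0 0';  python3 -m jog '0 0.005 0 0 0 0 0;0 0.03 0 0 0 0 0;0 0.06 -0.05 0 0 0 0;0 0.12 -0.1 0 0 0 0.3;0 0.18 -0.12 0 0 0 0.3;0 0.24 -0.12 0 0 0 0.3;0 0.24 -0.12 0 0 0 0.3;0 0.24 -0.12 0 0 0 0.3'
python3 - <<'E'
from h import *
for n in("side","top"):
    p,d=capture(n);cv2.imwrite(f"pics/{n}16.png",p[:,:,::-1])
a=cv2.imread("pics/side16.png");b=cv2.imread("pics/top16.png")
cv2.imwrite("pics/s16.png",a)
cv2.imwrite("pics/t16.png",cv2.resize(b[100:265,100:330],None,fx=3.4,fy=3.4,interpolation=2))
E
```

```text
time_s: 26.52
position: [0.5196, -0.0063, 0.1245]
tcp_rot: [[0.995, 0.099, 0.003], [0.099, -0.995, -0.009], [0.002, 0.009, -1.0]]
force: [-1.6, -18.4, -0.9]
opening: 0.006
time_s: 27.52
position: [0.5404, -0.2401, 0.2435]
tcp_rot: [[0.996, 0.093, -0.001], [0.093, -0.996, 0.002], [-0.001, -0.002, -1.0]]
force: [0.6, 0.7, -0.0]
opening: 0.295
```

View pics/s16.png

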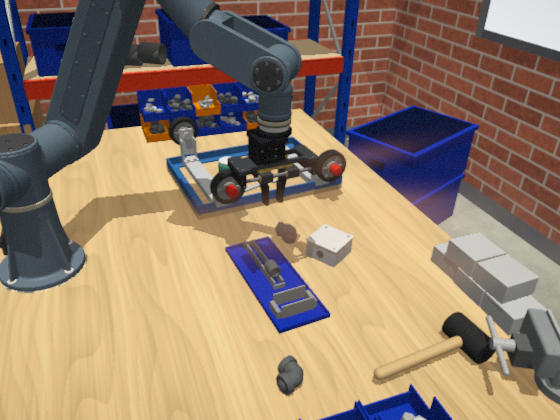

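View pics/t16.png

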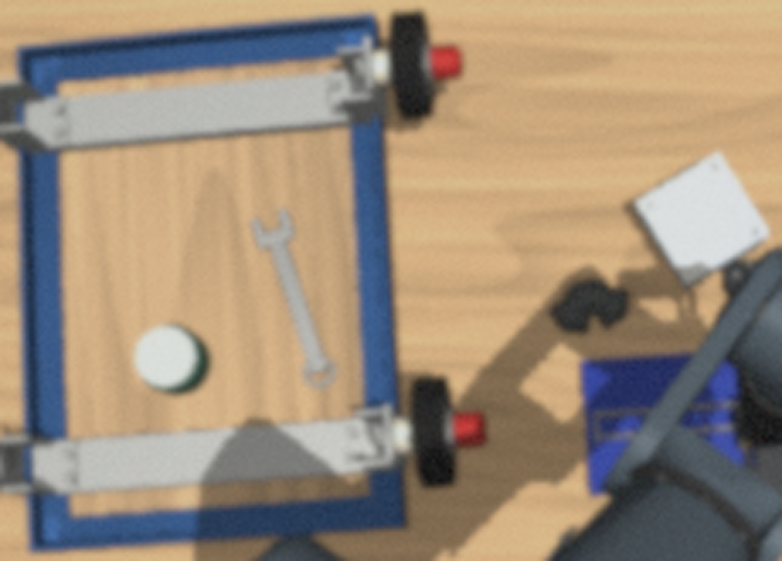

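The newly fitted wheel, at (435,430) in the top crop, matches the factory-fitted one at (410,65). Everything else is where it was and the gripper is clear.

```bash
python3 -c "
from rig import *
print(read_state()['qvel'].round(2),hand_in())"
```

```text
the job is handed in; nothing more can be done
[ 0.78 -0.3   0.17 -0.25 -0.25 -0.07] None
```

The dolly's missing wheel is fitted: spacer, then wheel, then red end cap on the bare axle, all let go. I handed the job in at about 27.6 s of the 72 s allowed.

- **Seating:** each part slid on without jamming until it stopped hard. The cap's end came to about 82 mm from the bracket, which is where a flush cap should sit. The stops agree with the given home positions to about 1 mm. I could not measure a gap smaller than that.
- **Final push:** I pressed the cap's end with closed fingers at about 18 N as a last check, and it did not give. The largest force I saw at any point was about 19 N.
- **Last pictures:** the new assembly looks the same as the wheel already fitted on the neighbouring corner. The tin, spanner, elbow_a and junction box look unmoved in the top view, and the coupling and the other elbow look unmoved in the side view. The gripper was clear of everything.
- **Disagreements:** the two cameras differed by about 2 mm. The top camera put the cap's end about 5 mm short of where the push met it, probably because its pixels are coarse and the bevel is hard to see. I went by the contact measurement.

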